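Set up the goldsmith's soldering place

ROBOT

A 6-joint arm with a two-finger parallel gripper is mounted at the origin on the work surface. World frame = base frame: x ahead of the robot, y to its left, z up, the work surface at z = 0. Lengths are in m, angles in rad, forces in N, time in s.
With the tool pointing down it reaches from about 0.225 to 0.725 m from the base axis. Payload 3.1 kg.
Tool frame: the origin (TCP) lies between the finger pads; the fingertips stand 8 mm ahead of it and the grasp point (between the pads) lies 11 mm behind it (manip.finger_overhang is the z of the fingertips in the tool frame, in m); z points along the fingers, y is the line along which they close (so a half turn about z gives the same grasp; the last joint's range is limited). The gripper opens to 85 mm and grips with 20 to 120 N. Pads are 22 mm wide; open, the fingers measure 114 mm over their backs; the gripper's body (76 mm by 85 mm) begins 54 mm behind the grasp point. The pads swing forward as they close: fully open they stand 13 mm farther back than shut.
Start: joints at [-1.438, 0.048, 0.099, 1.622, 0, 1.443], TCP at [0.135, -0.507, 0.239] pointing down, gripper open.
Joint ranges: [-2.91, 2.91], [-0.99, 1.94], [-1.21, 1.42], [-2.12, 2.29], [-1.49, 1.47], [-3.14, 3.14]. Speed limits (rad/s): [2.79, 2.79, 3.14, 3.14, 3.14, 3.14].

INTERFACE

Orientations are given as a rotation vector (axis times angle).
In Python, from cell import manip, read_camera, camera_params gives the robot as it stands. The module is installed in compiled form; this text tells all that it offers.
- The arm moves only by the tool drive_tool, never from a script. Its argument "series" is a list of rows, each a list of 3 entries, a list of its own where there are three numbers: the turn, a rotation vector about the tool's x, y, z in units of 8 degrees (1.0 is 8 degrees), then the shift along the tool's x, y, z in units of 2 cm (1.0 is 2 cm), then the opening, from 0 (shut) to 1 (fully open). A call has 1 to 20 rows; each row shifts and turns the commanded pose from where the row before left it, along the tool's axes as they then stand; what a row does not reach is not made up. A row lasts 1/8 s, in which the tool goes at most 62.5 mm and 10.7 degrees, less where a joint would pass 70% of its speed; a pose out of reach is approached as far as the arm can. A call with a number of a shift or a turn outside -1 to 1 is refused whole. A call with a gripper value outside its range is refused whole. The fingers move at their own pace and stop on an object; "squeeze" is the grip in N (left out, the last holds). Time passes only in rows, so rows that do not move let the fingers close. It gives the time, the measured TCP pose, the force, the opening and the grip force at its end, in the units of the state.
- manip.sense(): the state, without advancing time (a new reading comes with each control period).
- read_camera(name): name is "side" or "top" or "wrist"; returns the picture (384x512x3 uint8, blue, green, red); there is no depth.
- camera_params(name): a dict with "mtx" (3x3 intrinsics, pixels), "R" (3x3) and "t" (3): a world point X has camera coordinates R X + t; the wrist camera has in their place "mount" (4x4, takes a point from camera to tool coordinates, whose origin is the TCP and whose axes are the flange's). Camera axes: x right, y down, z forward; pixel columns grow to the right and rows downward; lengths in m; the calibration is good to about 2 mm. A picture is of the moment at which its call begins: read the wrist's pose just before it. camera_params takes no time and is no camera call.
- manip.hand_in(): hands the job in; it is judged then, once.
The state is a dict: "time_s": time; "joint_positions": joint angles; "qvel": joint speeds; "joint_efforts": joint torques, N m; "tcp_pos": TCP position; "tcp_rot": TCP orientation; "force": force on the tool from outside, world axes, zero at the start; "moment": the same for the moment, N m; "gripper_width": opening from 0.0 (shut) to 1.0 (fully open); "gripper_force": force on a finger pad.
Only numpy, scipy, OpenCV 4.12 (cv2) and the standard library are available. Lean on these libraries where they do the work, as an engineer would, in place of code of your own. Each camera call takes 0.05 s, during which the arm holds its last target. There are 200 camera calls.

TASK

Set up the soldering place on this jeweller's bench: lay the pale firebrick flat on the middle of the scorched wooden board with its long side along the board's long side, and stack the black charcoal block flat on the middle of the firebrick, its long side along the brick's. Stand the little flux jar on the white tile midway between the two glass bowls, and, to keep it dry, stand the steel doming block on the bench beside the short edge of the board that faces away from the bowls, level with the board's middle, square to it and with a gap of 25 mm. Do not shift the bowls, and leave everything standing by itself.

Things in the scene. Friction and masses are not known exactly. Their poses are not given: they have to be found in the camera images.
- board: fixed wooden soldering board with dark scorch marks, 110 (x) x 170 (y) x 22 mm high; origin at the centre of its underside on the bench (z = 0), x and y along its sides, long side along y; turned up to 0.2 rad. It lies on the left or the right half of the bench, the white tile on the other half
- tile: fixed white glazed tile, 110 (x) x 300 (y) x 8 mm thick, lying on the bench; origin at the centre of its underside, long side along y. The two bowls stand on its top, centred 95 mm either side of its centre along y, so its centre is midway between them
- bowl_large: loose clear glass bowl, 100 mm across the rim, 55 mm high, standing on the tile; origin at the centre of its underside. Must stay where it is
- bowl_small: loose clear glass bowl, 84 mm across the rim, 42 mm high, standing on the tile; origin at the centre of its underside. Must stay where it is
- brick: loose pale cream firebrick, 100 (x) x 55 (y) x 22 mm high, about 0.14 kg, lying flat on the bench; origin at the centre of its underside, long side along x
- charcoal: loose black charcoal soldering block, 60 (x) x 40 (y) x 28 mm high, about 0.05 kg, lying flat on the bench; origin at the centre of its underside, long side along x
- doming_block: loose steel doming block, a 40 mm cube with round hollows in its faces, about 0.5 kg; origin at the centre of its underside, axes along its sides
- jar: loose small round glass flux jar with a brass lid, 40 mm across, 45 mm high, about 0.09 kg, standing upright; origin at the centre of its underside, z up its axis
There are look-alikes about, which are no part of the job. What is shaped like the charcoal but purple or red is not meant.

How it is judged:
At the end, for the whole second after the job is handed in: Per axis: brick within 12 mm of board centre, charcoal 10 mm of brick centre, jar 15 mm of midway between bowls on the tile, doming block on the bench beyond the board, gap 25 +-13 mm, level within 15 mm; angles within 0.15 rad; bowls moved under 15 mm; all upright, at rest (x of brick in the frame of board between -0.012 and 0.012 m and y of brick in the frame of board between -0.012 and 0.012 m and z of brick in the frame of board between 0.018 and 0.026 m and angle between the x axis of brick and the y axis of board, either way round below 0.15 rad and x of charcoal in the frame of brick between -0.01 and 0.01 m and y of charcoal in the frame of brick between -0.01 and 0.01 m and z of charcoal in the frame of brick between 0.018 and 0.026 m and angle between the x axis of charcoal and the x axis of brick, either way round below 0.15 rad and x of jar in the frame of tile between -0.015 and 0.015 m and y of jar in the frame of tile between -0.015 and 0.015 m and z of jar in the frame of tile between 0.004 and 0.012 m and ((y of tile in the frame of board below 0 m and y of doming_block in the frame of board between 0.117 and 0.143 m) or (y of tile in the frame of board above 0 m and y of doming_block in the frame of board between -0.143 and -0.117 m)) and x of doming_block in the frame of board between -0.015 and 0.015 m and height (world z) of doming_block between -0.004 and 0.004 m and (angle between the x axis of doming_block and the x axis of board, either way round below 0.15 rad or angle between the x axis of doming_block and the y axis of board, either way round below 0.15 rad) and angle between each of brick, charcoal, jar, doming_block's own z axis and vertical below 0.1 rad and linear speed of each of brick, charcoal, jar, doming_block below 0.02 m/s and angular speed of each of brick, charcoal, jar, doming_block below 0.2 rad/s and distance of each of bowl_large, bowl_small from where it was at the start of the episode below 0.015 m); the robot touches nothing.
It fails at once if a glass bowl is pushed more than 15 mm from its place (distance of any of bowl_large, bowl_small from where it was at the start of the episode above 0.015 m).
It also fails if it takes over 99 s, if anything falls off the work surface, if the arm or the gripper's body presses on something with over 40 N, if the wrist force passes 120 N, or if a joint passes its speed limit or range.

## Working session

There is one attempt and no reset: what is moved stays moved. The work goes in short steps, Python scripts to look and compute and a tool call to move; the robot and the scene stay as the last step left them, time stands still between calls to the robot, and variables do not carry over. Pictures are saved under pics/ and viewed, at most 14 in all, crops included, and the job is handed in when it is done.

Besides the shell and the picture viewer there is one more tool, called as name(argument=value, ...) on one line, values as JSON. drive_tool: Moves the arm, as the interface text tells. Its arguments: {"type":"object","properties":{"series":{"type":"array","items":{"type":"array"}},"squeeze":{"type":"number"}},"required":["series"]}

```bash
mkdir -p pics; python3 - <<'E'
from cell import manip, read_camera, camera_params
import cv2
for n in("top","side"):
    im=read_camera(n); cv2.imwrite(f"pics/{n}0.png",cv2.resize(im,None,fx=1.5,fy=1.5,interpolation=cv2.INTER_CUBIC)); cv2.imwrite(f"{n}_raw.png",im)
    p=camera_params(n); print(n,p["mtx"].round(1).tolist(),p["R"].round(3).tolist(),p["t"].round(3).tolist())
print(camera_params("wrist")["mount"].round(3).tolist())
s=manip.sense(); print(s["tcp_pos"],s["tcp_rot"],s["time_s"],manip.finger_overhang)
E
```

```text
top [[449.6, 0.0, 255.1], [0.0, 449.6, 189.6], [0.0, 0.0, 1.0]] [[-0.016, -1.0, 0.001], [-0.987, 0.015, -0.161], [0.161, -0.003, -0.987]] [0.019, 0.442, 1.005]
side [[394.2, 0.0, 256.4], [0.0, 394.2, 189.5], [0.0, 0.0, 1.0]] [[0.942, -0.337, -0.005], [-0.233, -0.643, -0.729], [0.243, 0.688, -0.684]] [-0.442, 0.152, 0.759]
[[0.001, -0.961, -0.275, 0.07], [1.0, 0.0, 0.001, 0.001], [-0.001, -0.275, 0.961, -0.136], [0.0, 0.0, 0.0, 1.0]]
[ 0.13530107 -0.50673547  0.23825855] [-3.11287794e+00 -4.08233793e-01 -4.26052458e-05] 0.1 0.008
```

View pics/top0.png

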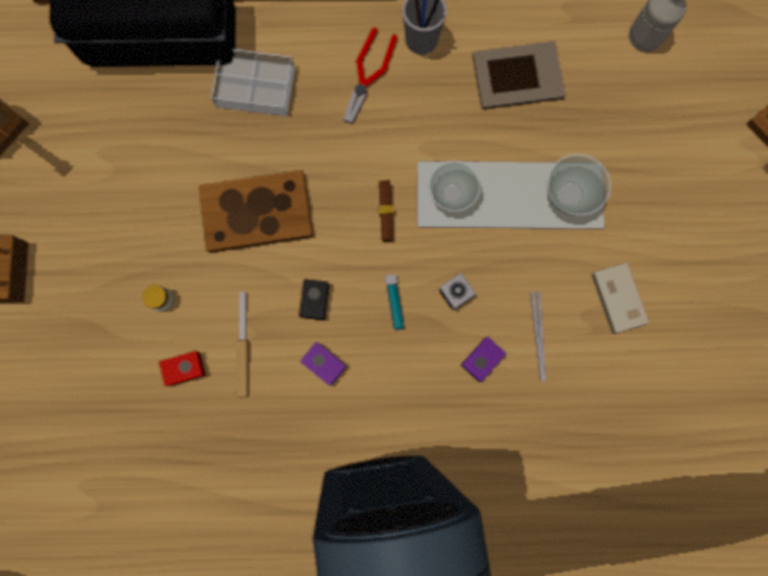

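View pics/side0.png

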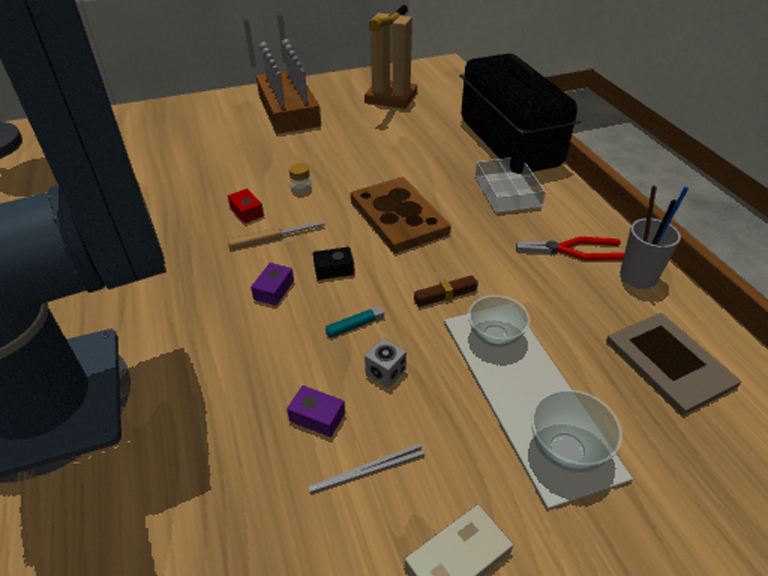

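The top view (1.5x) shows the board at (256,211) and the tile at (511,195). The loose parts are the jar at (157,298), charcoal (314,299), doming block (458,292) and brick (620,298). The purple and red blocks are look-alikes. I'll enlarge crops to read corners.

```bash
python3 - <<'E'
import cv2
im=cv2.imread("top_raw.png")
for n,(c,r,w,h) in {"L":(90,105,150,110),"R":(260,100,175,125)}.items():
    s=5 if n=="L" else 4.5
    o=cv2.resize(im[r:r+h,c:c+w],None,fx=s,fy=s,interpolation=cv2.INTER_CUBIC)
    cv2.imwrite(f"pics/crop{n}.png",cv2.convertScaleAbs(o,alpha=1.3,beta=15))
E
```

```text
(no output)
```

View pics/cropL.png

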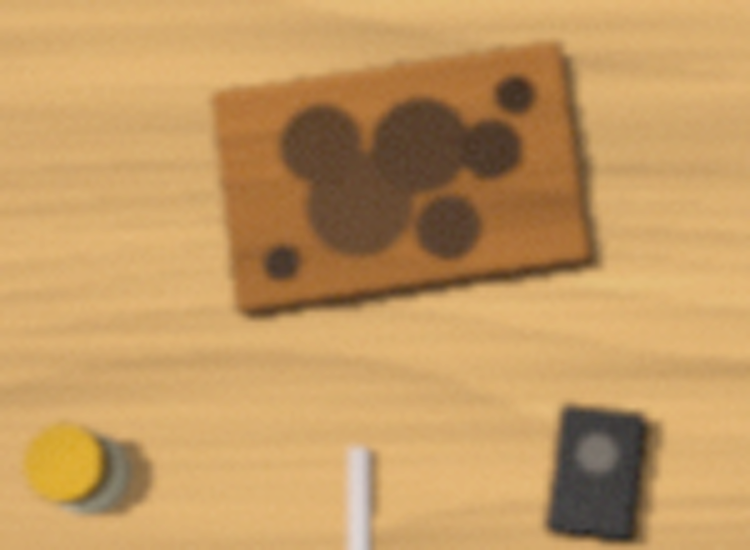

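View pics/cropR.png

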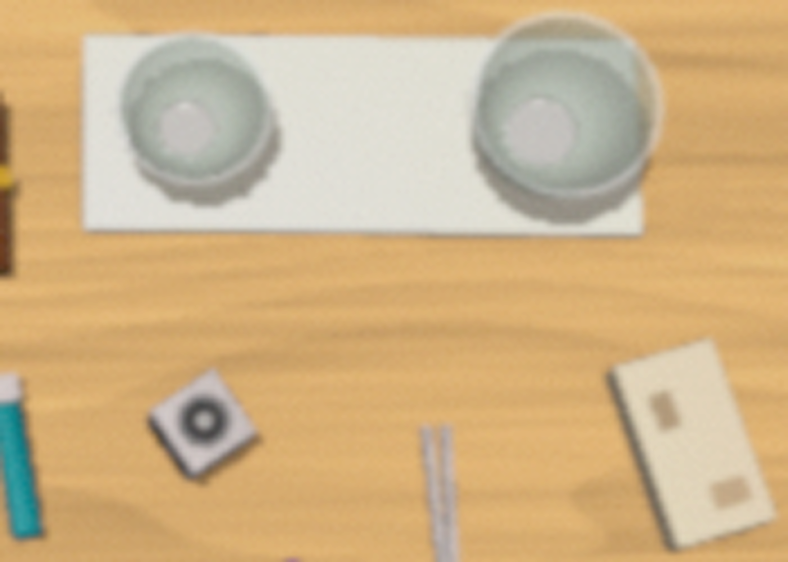

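The left crop shows the board's top corners at (214,94), (560,43), (588,258) and (240,306), the jar lid centre at (64,463), and the charcoal top at (567,406), (645,415), (632,535) and (549,528). In the right crop, the tile's left corners are (84,36) and (84,230), and its lower right is (642,234). The doming block's top is (214,370), (258,436), (196,466) and (150,416), and the brick's top is (616,370), (711,340), (774,517) and (682,548).

```bash
cat > h.py <<'E'
import numpy as np, cv2
from cell import manip, read_camera, camera_params
from scipy.spatial.transform import Rotation as Ro
def ray(px,z,p=None):
    """intersect pixel rays with plane z (fixed camera)"""
    p=p or camera_params("top"); px=np.atleast_2d(px).astype(float)
    d=np.c_[px,np.ones(len(px))]@np.linalg.inv(p["mtx"]).T@p["R"]; c=-p["R"].T@p["t"]
    return (c+d*((z-c[2])/d[:,2])[:,None])[:,:2]
def wristcam():
    s=manip.sense(); m=camera_params("wrist"); T=np.eye(4); T[:3,:3]=Ro.from_rotvec(s["tcp_rot"]).as_matrix(); T[:3,3]=s["tcp_pos"]
    I=np.linalg.inv(T@m["mount"]); return {"mtx":m["mtx"],"R":I[:3,:3],"t":I[:3,3]}
def rect(P):
    c=P.mean(0); e=[P[1]-P[0],P[2]-P[1],P[3]-P[2],P[0]-P[3]]
    a=(e[0]-e[2])/2; b=(e[1]-e[3])/2
    l=a if np.linalg.norm(a)>np.linalg.norm(b) else b
    return c.round(4),np.linalg.norm(a).round(4),np.linalg.norm(b).round(4),"long dir deg",(np.degrees(np.arctan2(l[1],l[0]))%180).round(1)
E
python3 - <<'E'
from h import *
def C(P,s,c,r): return (np.array(P)+.5)/s-.5+[c,r]
L=lambda *P:C(P,5,90,105); R=lambda *P:C(P,4.5,260,100)
print("board",rect(ray(L((214,94),(560,43),(588,258),(240,306)),.022)))
print("char",rect(ray(L((567,406),(645,415),(632,535),(549,528)),.028)))
print("jar",ray(L((64,463)),.045))
print("tile",rect(ray(R((84,36),(642,39),(642,234),(84,230)),.008)))
print("dome",rect(ray(R((214,370),(258,436),(196,466),(150,416)),.04)))
print("brick",rect(ray(R((616,370),(711,340),(774,517),(682,548)),.022)))
E
```

```text
board (array([0.5695, 0.2139]), np.float64(0.1668), np.float64(0.1065), 'long dir deg', np.float64(97.5))
char (array([0.4241, 0.1188]), np.float64(0.0377), np.float64(0.0571), 'long dir deg', np.float64(172.8))
jar [[0.4290189  0.36145958]]
tile (array([ 0.5924, -0.1974]), np.float64(0.3014), np.float64(0.1089), 'long dir deg', np.float64(88.8))
dome (array([ 0.4315, -0.1029]), np.float64(0.0375), np.float64(0.0381), 'long dir deg', np.float64(120.3))
brick (array([ 0.4192, -0.3598]), np.float64(0.0521), np.float64(0.0974), 'long dir deg', np.float64(16.0))
```

Every size agrees with the given dimensions to within about 3 mm. I'll start with the brick, approaching above it with the tool already close to aligned.

drive_tool(series=[[[0, 0, 0], [0.97, -0.21, 0.4], 1], [[0, 0, 0], [0.97, -0.21, 0.4], 1], [[0, 0, 0], [0.97, -0.21, 0.4], 1], [[0, 0, 0], [0.97, -0.21, 0.4], 1], [[0, 0, 0], [0.97, -0.21, 0.4], 1], [[0, 0, 0], [0.97, -0.21, 0.4], 1], [[0, 0, 0], [0.97, -0.21, 0.4], 1], [[0, 0, 0], [0.97, -0.21, 0.4], 1], [[0, 0, 0], [0.97, -0.21, 0.4], 1], [[0, 0, 0], [0.97, -0.21, 0.4], 1], [[0, 0, 0], [0.97, -0.21, 0.4], 1], [[0, 0, 0], [0.97, -0.21, 0.4], 1], [[0, 0, 0], [0.97, -0.21, 0.4], 1], [[0, 0, 0], [0.97, -0.21, 0.4], 1], [[0, 0, 0], [0.97, -0.21, 0.4], 1], [[0, 0, -0.12], [0.97, -0.21, 0.4], 1], [[0, 0, 0], [0, 0, 0], 1], [[0, 0, 0], [0, 0, 0], 1]])

```text
time_s: 2.35
tcp_pos: [0.4179, -0.3625, 0.1114]
tcp_rot: [3.111, 0.435, -0.001]
force: [0.1, 0.6, -0.3]
gripper_width: 1.002
gripper_force: 0.0
```

```bash
cat >> h.py <<'E'
def go(x,y,z,th):
    """turn (8deg units about tool z), then shift (2cm units) along the tool axes after it"""
    s=manip.sense(); M=Ro.from_rotvec(s["tcp_rot"]).as_matrix(); t0=np.degrees(np.arctan2(M[1,0],M[0,0]))
    a=((t0-th+180)%360-180)/8; t=np.radians(th); d=np.array([x,y,z])-s["tcp_pos"]
    X=np.array([np.cos(t),np.sin(t)]); Y=np.array([np.sin(t),-np.cos(t)])
    print("pos",s["tcp_pos"].round(4),"th",t0.round(1),"tilt",M[2].round(3),"t",s["time_s"],"w",round(s["gripper_width"],3),"q6",s["joint_positions"][5].round(2))
    print("turn",a.round(2),"shift",(np.array([d[:2]@X,d[:2]@Y,-d[2]])/.02).round(2))
E
python3 - <<'E'
from h import *
go(.4192,-.3598,.012,16)
p=wristcam(); im=read_camera("wrist"); cv2.imwrite("pics/w1.png",im)
E
```

```text
pos [ 0.4179 -0.3625  0.1114] th 15.9 tilt [-0.001  0.    -1.   ] t 2.35 w 1.002 q6 2.03
turn -0.01 shift [ 0.1  -0.11  4.97]
```

View pics/w1.png

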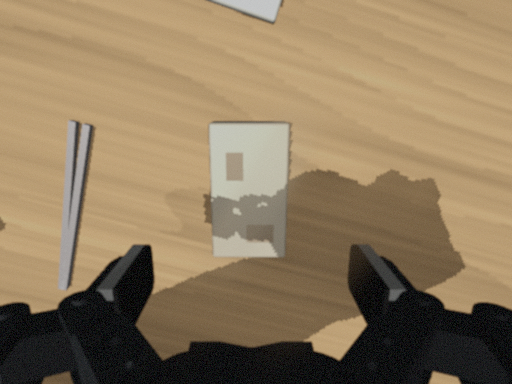

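The wrist view shows the brick at (209–291, 122–257), centred between the fingers at column ~250 and square to them. I'll descend and grip.

drive_tool(series=[[[0, 0, 0], [0.1, -0.1, 0.8], 1], [[0, 0, 0], [0, 0, 0.8], 1], [[0, 0, 0], [0, 0, 0.8], 1], [[0, 0, 0], [0, 0, 0.8], 1], [[0, 0, 0], [0, 0, 0.8], 1], [[0, 0, 0], [0, 0, 0.6], 1], [[0, 0, 0], [0, 0, 0.4], 1], [[0, 0, 0], [0, 0, 0], 1], [[0, 0, 0], [0, 0, 0], 0.4], [[0, 0, 0], [0, 0, 0], 0.4], [[0, 0, 0], [0, 0, 0], 0.4], [[0, 0, 0], [0, 0, 0], 0.4], [[0, 0, 0], [0, 0, 0], 0.4]], squeeze=50)

```text
time_s: 4.03
tcp_pos: [0.4201, -0.3607, 0.0125]
tcp_rot: [3.109, 0.434, 0.002]
force: [0.5, -0.4, 5.4]
gripper_width: 0.626
gripper_force: 56.3
```

```bash
python3 -c "
from h import *
go(.4192,-.3598,.012,16)"
```

```text
pos [ 0.4201 -0.3607  0.0125] th 15.9 tilt [ 0.001  0.002 -1.   ] t 4.025 w 0.626 q6 2.03
turn -0.01 shift [-0.03 -0.05  0.03]
```

drive_tool(series=[[[0, 0, 0], [0, 0, -0.6], 0.4], [[0, 0, 0], [0, 0, -0.8], 0.4], [[0, 0, 0], [0, 0, -0.9], 0.4], [[0, 0, -1], [0, 0, -0.9], 0.4], [[0, 0, -1], [0, 0, -0.9], 0.4], [[0, 0, -1], [0, 0, -0.9], 0.4], [[0, 0, -1], [0, 0, 0], 0.4], [[0, 0, -1], [0, 0, 0], 0.4], [[0, 0, -1], [0, 0, 0], 0.4], [[0, 0, -1], [0, 0, 0], 0.4], [[0, 0, -1], [0, 0, 0], 0.4], [[0, 0, -1], [0, 0, 0], 0.4], [[0, 0, -1], [0, 0, 0], 0.4], [[0, 0, -0.2], [0, 0, 0], 0.4], [[0, 0, 0], [0, 0, 0], 0.4], [[0, 0, 0], [0, 0, 0], 0.4]])

```text
time_s: 6.02
tcp_pos: [0.4193, -0.3598, 0.1115]
tcp_rot: [2.072, 2.361, -0.0]
force: [0.6, 0.9, -1.1]
gripper_width: 0.631
gripper_force: 55.5
```

```bash
python3 -c "
from h import *
go(.5695,.2139,.08,97.5)"
```

```text
pos [ 0.4193 -0.3598  0.1115] th 97.4 tilt [-0.  0. -1.] t 6.025 w 0.631 q6 0.61
turn -0.01 shift [27.46 11.19  1.58]
```

drive_tool(series=[[[0, 0, 0], [0.98, 0.4, 0], 0.4], [[0, 0, 0], [0.98, 0.4, 0], 0.4], [[0, 0, 0], [0.98, 0.4, 0], 0.4], [[0, 0, 0], [0.98, 0.4, 0], 0.4], [[0, 0, 0], [0.98, 0.4, 0], 0.4], [[0, 0, 0], [0.98, 0.4, 0], 0.4], [[0, 0, 0], [0.98, 0.4, 0], 0.4], [[0, 0, 0], [0.98, 0.4, 0], 0.4], [[0, 0, 0], [0.98, 0.4, 0], 0.4], [[0, 0, 0], [0.98, 0.4, 0], 0.4], [[0, 0, 0], [0.98, 0.4, 0], 0.4], [[0, 0, 0], [0.98, 0.4, 0], 0.4], [[0, 0, 0], [0.98, 0.4, 0], 0.4], [[0, 0, 0], [0.98, 0.4, 0], 0.4], [[0, 0, 0], [0.98, 0.4, 0], 0.4], [[0, 0, 0], [0.98, 0.4, 0], 0.4], [[0, 0, 0], [0.98, 0.4, 0], 0.4], [[0, 0, 0], [0.98, 0.4, 0], 0.4], [[0, 0, 0], [0.98, 0.4, 0], 0.4], [[0, 0, 0], [0.98, 0.4, 0], 0.4]])

```text
time_s: 8.52
tcp_pos: [0.5265, 0.0515, 0.1114]
tcp_rot: [2.07, 2.363, 0.0]
force: [0.2, 0.2, -1.2]
gripper_width: 0.627
gripper_force: 55.5
```

drive_tool(series=[[[0, 0, 0], [0.98, 0.4, 0.2], 0.4], [[0, 0, 0], [0.98, 0.4, 0.2], 0.4], [[0, 0, 0], [0.98, 0.4, 0.2], 0.4], [[0, 0, 0], [0.98, 0.4, 0.2], 0.4], [[0, 0, 0], [0.98, 0.4, 0.2], 0.4], [[0, 0, 0], [0.98, 0.4, 0.2], 0.4], [[0, 0, 0], [0.98, 0.4, 0.2], 0.4], [[0, 0, 0], [0.6, 0.4, 0.2], 0.4], [[0, 0, 0], [0, 0, 0], 0.4], [[0, 0, 0], [0, 0, 0], 0.4], [[0, 0, 0], [0, 0, 0], 0.4]])

```text
time_s: 9.9
tcp_pos: [0.5708, 0.2053, 0.0796]
tcp_rot: [2.072, 2.361, 0.0]
force: [-0.2, -0.1, -0.7]
gripper_width: 0.629
gripper_force: 55.5
```

```bash
python3 -c "
from h import *
go(.5695,.2139,.0355,97.5)"
```

```text
pos [0.5708 0.2053 0.0796] th 97.4 tilt [-0.  0. -1.] t 9.9 w 0.629 q6 1.68
turn -0.01 shift [ 0.43 -0.01  2.2 ]
```

drive_tool(series=[[[0, 0, 0], [0.43, 0, 0.5], 0.4], [[0, 0, 0], [0, 0, 0.6], 0.4], [[0, 0, 0], [0, 0, 0.6], 0.4], [[0, 0, 0], [0, 0, 0.5], 0.4], [[0, 0, 0], [0, 0, 0], 0.4], [[0, 0, 0], [0, 0, 0], 0.4], [[0, 0, 0], [0, 0, 0], 0.66], [[0, 0, 0], [0, 0, 0], 0.75], [[0, 0, 0], [0, 0, 0], 0.85], [[0, 0, 0], [0, 0, 0], 0.85], [[0, 0, 0], [0, 0, -0.5], 0.85], [[0, 0, 0], [0, 0, -0.9], 0.85], [[0, 0, 0], [0, 0, -0.9], 0.9], [[0, 0, 0], [0, 0, -0.9], 0.9], [[0, 0, 0], [0, 0, -0.9], 0.9], [[0, 0, 0], [0, 0, -0.3], 0.9], [[0, 0, 0], [0, 0, 0], 0.9]])

```text
time_s: 12.02
tcp_pos: [0.57, 0.2146, 0.124]
tcp_rot: [2.071, 2.362, 0.001]
force: [-0.7, 1.0, -0.2]
gripper_width: 0.896
gripper_force: 0.0
```

drive_tool(series=[[[0, 0, -1], [0, 0, 0], 0.9], [[0, 0, -1], [0, 0, 0], 0.9], [[0, 0, -1], [0, 0, 0], 0.9], [[0, 0, -1], [0, 0, 0], 0.9], [[0, 0, -1], [0, 0, 0], 0.9], [[0, 0, -1], [0, 0, 0], 0.9], [[0, 0, -1], [0, 0, 0], 0.9], [[0, 0, -1], [0, 0, 0], 0.9], [[0, 0, -1], [0, 0, 0], 0.9], [[0, 0, -0.4], [0, 0, 0], 0.9], [[0, 0, 0], [0, 0, 0], 0.9], [[0, 0, 0], [0, 0, 0], 0.9]])

```text
time_s: 13.52
tcp_pos: [0.5692, 0.2144, 0.1225]
tcp_rot: [-0.201, -3.134, 0.001]
force: [-0.6, 0.2, -0.2]
gripper_width: 0.899
gripper_force: 0.0
```

```bash
python3 -c "
from h import *
go(.4241,.1188,.09,172.8)"
```

```text
pos [0.5692 0.2144 0.1225] th 172.7 tilt [ 0.001 -0.001 -1.   ] t 13.525 w 0.899 q6 0.38
turn -0.02 shift [ 6.6  -5.65  1.63]
```

drive_tool(series=[[[0, 0, 0], [0.83, -0.71, 0.2], 0.9], [[0, 0, 0], [0.83, -0.71, 0.2], 0.9], [[0, 0, 0], [0.83, -0.71, 0.2], 0.9], [[0, 0, 0], [0.83, -0.71, 0.2], 0.9], [[0, 0, 0], [0.83, -0.71, 0.2], 0.9], [[0, 0, 0], [0.83, -0.71, 0.2], 0.9], [[0, 0, 0], [0.83, -0.71, 0.2], 0.9], [[0, 0, 0], [0.83, -0.71, 0.2], 0.9], [[0, 0, 0], [0, 0, 0], 0.9], [[0, 0, 0], [0, 0, 0], 0.9]])

```text
time_s: 14.78
tcp_pos: [0.4242, 0.119, 0.0916]
tcp_rot: [0.2, 3.134, 0.001]
force: [0.7, 0.9, -0.6]
gripper_width: 0.9
gripper_force: 0.0
```

```bash
python3 - <<'E'
from h import *
go(.4241,.1188,.014,172.8)
p=wristcam(); print({k:np.round(v,4).tolist() for k,v in p.items()})
a=read_camera("wrist"); b=read_camera("top")[100:230,120:250]
cv2.imwrite("pics/w2.png",np.hstack([cv2.resize(a,(400,300)),cv2.resize(b,(390,390),interpolation=cv2.INTER_CUBIC)[:300]]))
E
```

```text
pos [0.4242 0.119  0.0916] th 172.7 tilt [-0.001  0.001 -1.   ] t 14.775 w 0.9 q6 0.25
turn -0.01 shift [ 0.01 -0.01  3.88]
{'mtx': [[328.2788, 0.0, 250.682], [0.0, 328.2788, 191.3075], [0.0, 0.0, 1.0]], 'R': [[0.1267, 0.9919, -0.0004], [0.9536, -0.1216, 0.2755], [0.2732, -0.0353, -0.9613]], 't': [-0.1709, -0.3859, 0.1257]}
```

View pics/w2.png

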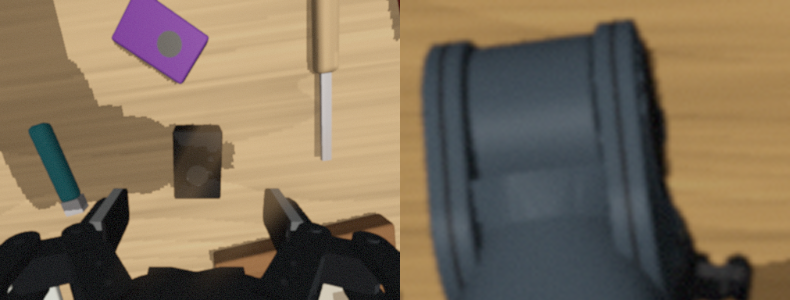

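The charcoal sits at (197,162), centred between the fingers and square to them. I'll descend and grip it.

drive_tool(series=[[[0, 0, 0], [0, 0, 0.8], 0.9], [[0, 0, 0], [0, 0, 0.8], 0.9], [[0, 0, 0], [0, 0, 0.8], 0.9], [[0, 0, 0], [0, 0, 0.8], 0.9], [[0, 0, 0], [0, 0, 0.4], 0.9], [[0, 0, 0], [0, 0, 0.2], 0.9], [[0, 0, 0], [0, 0, 0], 0.9], [[0, 0, 0], [0, 0, 0], 0.3], [[0, 0, 0], [0, 0, 0], 0.3], [[0, 0, 0], [0, 0, 0], 0.3], [[0, 0, 0], [0, 0, 0], 0.3], [[0, 0, 0], [0, 0, 0], 0.3], [[0, 0, 0], [0, 0, 0], 0.3]], squeeze=35)

```text
time_s: 16.5
tcp_pos: [0.4243, 0.1189, 0.0161]
tcp_rot: [0.2, 3.133, 0.001]
force: [0.4, -0.5, 6.2]
gripper_width: 0.458
gripper_force: 38.1
```

drive_tool(series=[[[0, 0, 0], [0, 0, -0.6], 0.3], [[0, 0, 0], [0, 0, -0.9], 0.3], [[0, 0, 0], [0, 0, -0.9], 0.3], [[0, 0, 1], [0, 0, -0.9], 0.3], [[0, 0, 1], [0, 0, -0.9], 0.3], [[0, 0, 1], [0, 0, -0.9], 0.3], [[0, 0, 1], [0, 0, -0.9], 0.3], [[0, 0, 1], [0, 0, 0], 0.3], [[0, 0, 1], [0, 0, 0], 0.3], [[0, 0, 1], [0, 0, 0], 0.3], [[0, 0, 1], [0, 0, 0], 0.3], [[0, 0, 1], [0, 0, 0], 0.3], [[0, 0, 0.4], [0, 0, 0], 0.3], [[0, 0, 0], [0, 0, 0], 0.3], [[0, 0, 0], [0, 0, 0], 0.3]])

```text
time_s: 18.38
tcp_pos: [0.4231, 0.1187, 0.1351]
tcp_rot: [-2.07, -2.362, 0.001]
force: [0.4, -0.8, -0.6]
gripper_width: 0.459
gripper_force: 37.5
```

```bash
python3 - <<'E'
from h import *
go(.5695,.2139,.0800,97.5)
p=wristcam(); print(p["R"].round(4).tolist(),p["t"].round(4).tolist())
b=read_camera("top"); a=read_camera("wrist")
cv2.imwrite("pics/w3.png",np.hstack([cv2.resize(a,(400,300)),cv2.resize(b[110:170,130:210],(400,300),interpolation=cv2.INTER_CUBIC)]))
E
```

```text
pos [0.4231 0.1187 0.1351] th 97.5 tilt [ 0.    -0.001 -1.   ] t 18.375 w 0.459 q6 1.56
turn 0.01 shift [3.77 7.88 2.76]
[[0.9912, 0.1321, -0.0013], [0.1273, -0.9529, 0.2753], [0.0351, -0.2731, -0.9614]] [-0.4351, 0.0509, 0.2967]
```

View pics/w3.png

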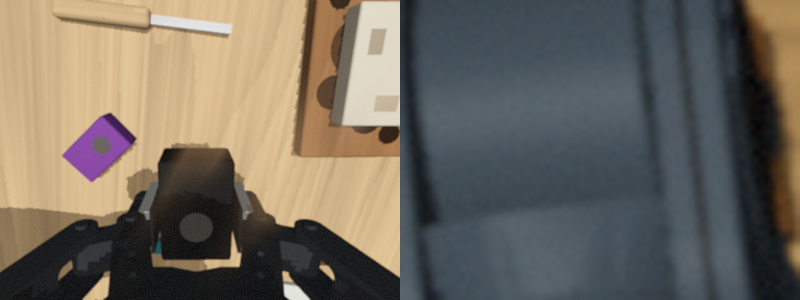

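The brick lies square on the board. The charcoal is held squarely, so I'll carry it over.

drive_tool(series=[[[0, 0, 0], [0.4, 0.85, 0], 0.3], [[0, 0, 0], [0.4, 0.85, 0], 0.3], [[0, 0, 0], [0.4, 0.85, 0], 0.3], [[0, 0, 0], [0.4, 0.85, 0], 0.3], [[0, 0, 0], [0.4, 0.85, 0], 0.3], [[0, 0, 0], [0.4, 0.85, 0.4], 0.3], [[0, 0, 0], [0.4, 0.85, 0.4], 0.3], [[0, 0, 0], [0.4, 0.85, 0.4], 0.3], [[0, 0, 0], [0.4, 0.85, 0.5], 0.3], [[0, 0, 0], [0.2, 0.25, 0.4], 0.3], [[0, 0, 0], [0, 0, 0], 0.3], [[0, 0, 0], [0, 0, 0], 0.3], [[0, 0, 0], [0, 0, 0], 0.3]])

```text
time_s: 20.1
tcp_pos: [0.5702, 0.2145, 0.0941]
tcp_rot: [2.071, 2.361, 0.001]
force: [-0.1, -0.4, -0.6]
gripper_width: 0.461
gripper_force: 37.5
```

```bash
python3 - <<'E'
from h import *
go(.5698,.2140,.0610,97.5)
E
```

```text
pos [0.5702 0.2145 0.0941] th 97.5 tilt [ 0.     0.001 -1.   ] t 20.1 w 0.461 q6 1.69
turn -0.0 shift [-0.02 -0.02  1.65]
```

Next I'll lower and release the charcoal, retreat, and turn to 120.3° for the doming block.

drive_tool(series=[[[0, 0, 0], [0, 0, 0.5], 0.3], [[0, 0, 0], [0, 0, 0.5], 0.3], [[0, 0, 0], [0, 0, 0.4], 0.3], [[0, 0, 0], [0, 0, 0.25], 0.3], [[0, 0, 0], [0, 0, 0], 0.3], [[0, 0, 0], [0, 0, 0], 0.3], [[0, 0, 0], [0, 0, 0], 0.5], [[0, 0, 0], [0, 0, 0], 0.6], [[0, 0, 0], [0, 0, 0], 0.7], [[0, 0, 0], [0, 0, 0], 0.7], [[0, 0, 0], [0, 0, -0.5], 0.7], [[0, 0, 0], [0, 0, -0.9], 0.7], [[0, 0, 0], [0, 0, -0.9], 0.9], [[0, 0, 0], [0, 0, -0.9], 0.9], [[0, 0, 0], [0, 0, -0.9], 0.9], [[0, 0, -1], [0, 0, 0], 0.9], [[0, 0, -1], [0, 0, 0], 0.9], [[0, 0, -0.85], [0, 0, 0], 0.9], [[0, 0, 0], [0, 0, 0], 0.9]])

```text
time_s: 22.48
tcp_pos: [0.5704, 0.2147, 0.1431]
tcp_rot: [1.565, 2.723, 0.001]
force: [0.1, 0.4, -0.9]
gripper_width: 0.897
gripper_force: 0.0
```

```bash
python3 - <<'E'
from h import *
go(.4315,-.1029,.10,120.3)
E
```

```text
pos [0.5704 0.2147 0.1431] th 120.2 tilt [-0.     0.001 -1.   ] t 22.475 w 0.897 q6 1.29
turn -0.01 shift [-10.21 -14.01   2.15]
```

drive_tool(series=[[[0, 0, 0], [-0.6, -0.82, 0], 0.9], [[0, 0, 0], [-0.6, -0.82, 0], 0.9], [[0, 0, 0], [-0.6, -0.82, 0], 0.9], [[0, 0, 0], [-0.6, -0.82, 0], 0.9], [[0, 0, 0], [-0.6, -0.82, 0], 0.9], [[0, 0, 0], [-0.6, -0.82, 0], 0.9], [[0, 0, 0], [-0.6, -0.82, 0], 0.9], [[0, 0, 0], [-0.6, -0.82, 0.2], 0.9], [[0, 0, 0], [-0.6, -0.82, 0.2], 0.9], [[0, 0, 0], [-0.6, -0.82, 0.2], 0.9], [[0, 0, 0], [-0.6, -0.82, 0.2], 0.9], [[0, 0, 0], [-0.6, -0.82, 0.2], 0.9], [[0, 0, 0], [-0.6, -0.82, 0.2], 0.9], [[0, 0, 0], [-0.6, -0.82, 0.2], 0.9], [[0, 0, 0], [-0.6, -0.82, 0.2], 0.9], [[0, 0, 0], [-0.6, -0.82, 0.2], 0.9], [[0, 0, 0], [-0.6, -0.82, 0.2], 0.9], [[0, 0, 0], [0, 0, 0], 0.9], [[0, 0, 0], [0, 0, 0], 0.9]])

```text
time_s: 24.85
tcp_pos: [0.4323, -0.1021, 0.1023]
tcp_rot: [-1.564, -2.724, -0.001]
force: [0.2, -0.3, -0.1]
gripper_width: 0.897
gripper_force: 0.0
```

```bash
python3 - <<'E'
from h import *
go(.4315,-.1029,.022,120.3)
b=read_camera("top"); a=read_camera("wrist"); cv2.imwrite("top2.png",b)
cv2.imwrite("pics/w4.png",np.hstack([cv2.resize(a,(400,300)),cv2.resize(b[110:170,130:210],(400,300),interpolation=cv2.INTER_CUBIC)]))
E
```

```text
pos [ 0.4323 -0.1021  0.1023] th 120.3 tilt [ 0.  0. -1.] t 24.85 w 0.897 q6 0.66
turn -0.0 shift [-0.02 -0.05  4.01]
```

View pics/w4.png

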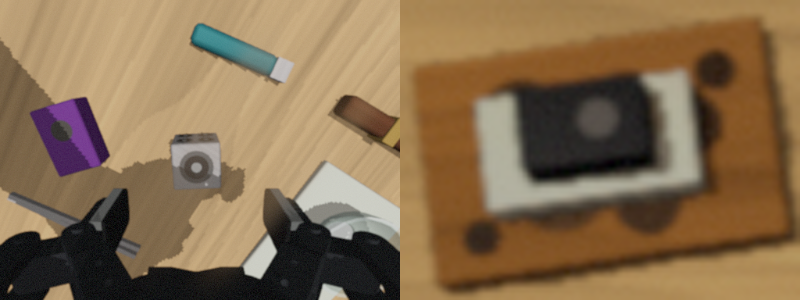

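The stack on the right looks centred and square. The doming block at (196,167) is centred between the fingers, so I'll grip it.

drive_tool(series=[[[0, 0, 0], [0, -0.05, 0.8], 0.9], [[0, 0, 0], [0, 0, 0.8], 0.9], [[0, 0, 0], [0, 0, 0.8], 0.9], [[0, 0, 0], [0, 0, 0.8], 0.9], [[0, 0, 0], [0, 0, 0.5], 0.9], [[0, 0, 0], [0, 0, 0.3], 0.9], [[0, 0, 0], [0, 0, 0], 0.9], [[0, 0, 0], [0, 0, 0], 0.3], [[0, 0, 0], [0, 0, 0], 0.3], [[0, 0, 0], [0, 0, 0], 0.3], [[0, 0, 0], [0, 0, 0], 0.3], [[0, 0, 0], [0, 0, 0], 0.3], [[0, 0, 0], [0, 0, 0], 0.3]], squeeze=90)

```text
time_s: 26.58
tcp_pos: [0.4328, -0.1028, 0.0237]
tcp_rot: [1.562, 2.723, 0.002]
force: [0.1, 1.6, 6.0]
gripper_width: 0.445
gripper_force: 91.1
```

drive_tool(series=[[[0, 0, 0], [0, 0, -0.5], 0.3], [[0, 0, 0], [0, 0, -0.8], 0.3], [[0, 0, 0], [0, 0, -0.9], 0.3], [[0, 0, 0], [0, 0, -0.9], 0.3], [[0, 0, 1], [0, 0, -0.9], 0.3], [[0, 0, 1], [0, 0, -0.9], 0.3], [[0, 0, 0.85], [0, 0, -0.9], 0.3], [[0, 0, 0], [0, 0, -0.9], 0.3], [[0, 0, 0], [0, 0, 0], 0.3], [[0, 0, 0], [0, 0, 0], 0.3]])

```text
time_s: 27.82
tcp_pos: [0.4312, -0.1025, 0.1558]
tcp_rot: [-2.07, -2.362, 0.001]
force: [-0.2, 0.7, -5.5]
gripper_width: 0.451
gripper_force: 90.7
```

```bash
python3 - <<'E'
from h import *
go(.5525,.3428,.15,97.5)
E
```

```text
pos [ 0.4312 -0.1025  0.1558] th 97.6 tilt [ 0.    -0.001 -1.   ] t 27.825 w 0.451 q6 1.05
turn 0.01 shift [21.28  8.92  0.29]
```

drive_tool(series=[[[0, 0, 0], [0.93, 0.39, 0], 0.3], [[0, 0, 0], [0.93, 0.39, 0], 0.3], [[0, 0, 0], [0.93, 0.39, 0], 0.3], [[0, 0, 0], [0.93, 0.39, 0], 0.3], [[0, 0, 0], [0.93, 0.39, 0], 0.3], [[0, 0, 0], [0.93, 0.39, 0], 0.3], [[0, 0, 0], [0.93, 0.39, 0], 0.3], [[0, 0, 0], [0.93, 0.39, 0], 0.3], [[0, 0, 0], [0.93, 0.39, 0], 0.3], [[0, 0, 0], [0.93, 0.39, 0], 0.3], [[0, 0, 0], [0.93, 0.39, 0], 0.3], [[0, 0, 0], [0.93, 0.39, 0], 0.3], [[0, 0, 0], [0.93, 0.39, 0], 0.3], [[0, 0, 0], [0.93, 0.39, 0], 0.3], [[0, 0, 0], [0.93, 0.39, 0], 0.3], [[0, 0, 0], [0.93, 0.39, 0], 0.3], [[0, 0, 0], [0.93, 0.39, 0], 0.3], [[0, 0, 0], [0.93, 0.39, 0], 0.3], [[0, 0, 0], [0.93, 0.39, 0], 0.3], [[0, 0, 0], [0.93, 0.39, 0], 0.3]])

```text
time_s: 30.32
tcp_pos: [0.5379, 0.2879, 0.1562]
tcp_rot: [2.071, 2.362, -0.0]
force: [0.8, -0.2, -5.8]
gripper_width: 0.448
gripper_force: 90.6
```

drive_tool(series=[[[0, 0, 0], [0.93, 0.38, 0], 0.3], [[0, 0, 0], [0.93, 0.38, 0], 0.3], [[0, 0, 0], [0.8, 0.36, 0], 0.3], [[0, 0, 0], [0, 0, 0.6], 0.3], [[0, 0, 0], [0, 0, 0.9], 0.3], [[0, 0, 0], [0, 0, 0.9], 0.3], [[0, 0, 0], [0, 0, 0.6], 0.3], [[0, 0, 0], [0, 0, 0], 0.3], [[0, 0, 0], [0, 0, 0], 0.3]])

```text
time_s: 31.45
tcp_pos: [0.5532, 0.3422, 0.0969]
tcp_rot: [2.071, 2.361, 0.001]
force: [0.2, -0.4, -5.5]
gripper_width: 0.453
gripper_force: 90.8
```

```bash
python3 - <<'E'
from h import *
go(.5525,.3428,.0245,97.5)
E
```

```text
pos [0.5532 0.3422 0.0969] th 97.5 tilt [ 0.     0.001 -1.   ] t 31.45 w 0.453 q6 1.89
turn -0.0 shift [ 0.03 -0.03  3.62]
```

Then lower, release, retreat, and turn slightly to 88.8° for the jar.

drive_tool(series=[[[0, 0, 0], [0, 0, 0.8], 0.3], [[0, 0, 0], [0, 0, 0.8], 0.3], [[0, 0, 0], [0, 0, 0.8], 0.3], [[0, 0, 0], [0, 0, 0.6], 0.3], [[0, 0, 0], [0, 0, 0.4], 0.3], [[0, 0, 0], [0, 0, 0.2], 0.3], [[0, 0, 0], [0, 0, 0], 0.3], [[0, 0, 0], [0, 0, 0], 0.3], [[0, 0, 0], [0, 0, 0], 0.5], [[0, 0, 0], [0, 0, 0], 0.6], [[0, 0, 0], [0, 0, 0], 0.7], [[0, 0, 0], [0, 0, 0], 0.7], [[0, 0, 0], [0, 0, -0.5], 0.7], [[0, 0, 0], [0, 0, -0.9], 0.7], [[0, 0, 0], [0, 0, -0.9], 0.9], [[0, 0, 1], [0, 0, -0.9], 0.9], [[0, 0, 0.1], [0, 0, -0.9], 0.9], [[0, 0, 0], [0, 0, -0.5], 0.9], [[0, 0, 0], [0, 0, 0], 0.9]])

```text
time_s: 33.83
tcp_pos: [0.5537, 0.3426, 0.1179]
tcp_rot: [2.245, 2.197, 0.004]
force: [0.2, 0.1, -0.4]
gripper_width: 0.898
gripper_force: 0.0
```

```bash
python3 - <<'E'
from h import *
go(.429,.3615,.115,88.8)
E
```

```text
pos [0.5537 0.3426 0.1179] th 88.8 tilt [ 0.001  0.002 -1.   ] t 33.825 w 0.898 q6 2.04
turn -0.0 shift [ 0.81 -6.25  0.15]
```

drive_tool(series=[[[0, 0, 0], [0.1, -0.78, 0], 0.9], [[0, 0, 0], [0.1, -0.78, 0], 0.9], [[0, 0, 0], [0.1, -0.78, 0], 0.9], [[0, 0, 0], [0.1, -0.78, 0], 0.9], [[0, 0, 0], [0.1, -0.78, 0], 0.9], [[0, 0, 0], [0.1, -0.78, 0], 0.9], [[0, 0, 0], [0.1, -0.78, 0], 0.9], [[0, 0, 0], [0.1, -0.78, 0], 0.9], [[0, 0, 0], [0, 0, 0], 0.9], [[0, 0, 0], [0, 0, 0], 0.9]])

```text
time_s: 35.08
tcp_pos: [0.4288, 0.3612, 0.1165]
tcp_rot: [2.246, 2.196, 0.001]
force: [0.2, 0.6, 0.1]
gripper_width: 0.901
gripper_force: 0.0
```

```bash
python3 - <<'E'
from h import *
go(.429,.3615,.026,88.8)
b=read_camera("top"); a=read_camera("wrist"); cv2.imwrite("top3.png",b)
cv2.imwrite("pics/w5.png",np.hstack([cv2.resize(a,(400,300)),cv2.resize(b[110:170,90:170],(400,300),interpolation=cv2.INTER_CUBIC)]))
E
```

```text
pos [0.4288 0.3612 0.1165] th 88.7 tilt [ 0.     0.001 -1.   ] t 35.075 w 0.901 q6 2.17
turn -0.01 shift [0.02 0.01 4.52]
```

View pics/w5.png

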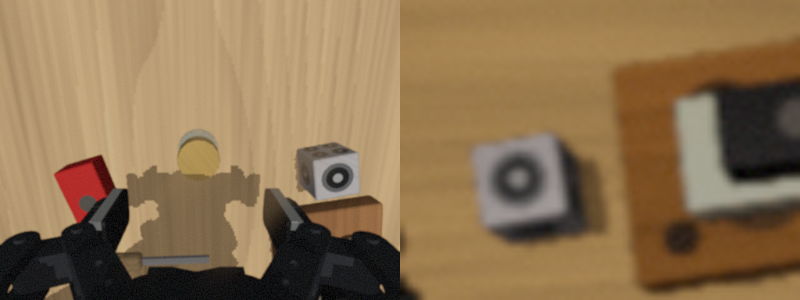

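In the top view, the doming block stands beside the board at crop (520,185). The jar at (198,155) is centred between the fingers. The red block is close to the left finger, so I'll narrow the opening before descending.

drive_tool(series=[[[0, 0, 0], [0, 0, 0.5], 0.68], [[0, 0, 0], [0, 0, 0.8], 0.68], [[0, 0, 0], [0, 0, 0.8], 0.68], [[0, 0, 0], [0, 0, 0.8], 0.68], [[0, 0, 0], [0, 0, 0.8], 0.68], [[0, 0, 0], [0, 0, 0.7], 0.68], [[0, 0, 0], [0, 0, 0.5], 0.68], [[0, 0, 0], [0, 0, 0], 0.68], [[0, 0, 0], [0, 0, 0], 0.3], [[0, 0, 0], [0, 0, 0], 0.3], [[0, 0, 0], [0, 0, 0], 0.3], [[0, 0, 0], [0, 0, 0], 0.3], [[0, 0, 0], [0, 0, 0], 0.3]], squeeze=40)

```text
time_s: 36.8
tcp_pos: [0.4294, 0.3616, 0.0195]
tcp_rot: [2.246, 2.196, 0.004]
force: [0.0, -0.4, 6.0]
gripper_width: 0.429
gripper_force: 40.5
```

drive_tool(series=[[[0, 0, 0], [0, 0, -0.5], 0.3], [[0, 0, 0], [0, 0, -0.8], 0.3], [[0, 0, 0], [0, 0, -0.9], 0.3], [[0, 0, 0], [0, 0, -0.9], 0.3], [[0, 0, 0], [0, 0, -0.9], 0.3], [[0, 0, 0], [0, 0, -0.9], 0.3], [[0, 0, 0], [0, 0, -0.9], 0.3], [[0, 0, 0], [0, 0, -0.9], 0.3], [[0, 0, 0], [0, 0, 0], 0.3], [[0, 0, 0], [0, 0, 0], 0.3]])

```text
time_s: 38.05
tcp_pos: [0.4283, 0.3609, 0.1518]
tcp_rot: [-2.246, -2.196, 0.001]
force: [-0.0, 0.4, -2.4]
gripper_width: 0.426
gripper_force: 39.7
```

```bash
python3 - <<'E'
from h import *
go(.5924,-.1974,.15,88.8)
E
```

```text
pos [0.4283 0.3609 0.1518] th 88.7 tilt [-0.    -0.001 -1.   ] t 38.05 w 0.426 q6 2.17
turn -0.01 shift [-27.74   8.79   0.09]
```

drive_tool(series=[[[0, 0, 0], [-0.9, 0.28, 0], 0.3], [[0, 0, 0], [-0.9, 0.28, 0], 0.3], [[0, 0, 0], [-0.9, 0.28, 0], 0.3], [[0, 0, 0], [-0.9, 0.28, 0], 0.3], [[0, 0, 0], [-0.9, 0.28, 0], 0.3], [[0, 0, 0], [-0.9, 0.28, 0], 0.3], [[0, 0, 0], [-0.9, 0.28, 0], 0.3], [[0, 0, 0], [-0.9, 0.28, 0], 0.3], [[0, 0, 0], [-0.9, 0.28, 0], 0.3], [[0, 0, 0], [-0.9, 0.28, 0], 0.3], [[0, 0, 0], [-0.9, 0.28, 0], 0.3], [[0, 0, 0], [-0.9, 0.28, 0], 0.3], [[0, 0, 0], [-0.9, 0.28, 0], 0.3], [[0, 0, 0], [-0.9, 0.28, 0], 0.3], [[0, 0, 0], [-0.9, 0.28, 0], 0.3], [[0, 0, 0], [-0.9, 0.28, 0], 0.3], [[0, 0, 0], [-0.9, 0.28, 0], 0.3], [[0, 0, 0], [-0.9, 0.28, 0], 0.3], [[0, 0, 0], [-0.9, 0.28, 0], 0.3], [[0, 0, 0], [-0.9, 0.28, 0], 0.3]])

```text
time_s: 40.55
tcp_pos: [0.5326, -0.0026, 0.1523]
tcp_rot: [-2.246, -2.196, -0.0]
force: [-0.9, 0.7, -1.0]
gripper_width: 0.428
gripper_force: 39.7
```

drive_tool(series=[[[0, 0, 0], [-0.9, 0.28, 0], 0.3], [[0, 0, 0], [-0.9, 0.28, 0], 0.3], [[0, 0, 0], [-0.9, 0.28, 0], 0.3], [[0, 0, 0], [-0.9, 0.28, 0], 0.3], [[0, 0, 0], [-0.9, 0.28, 0], 0.3], [[0, 0, 0], [-0.9, 0.28, 0], 0.3], [[0, 0, 0], [-0.9, 0.28, 0], 0.3], [[0, 0, 0], [-0.9, 0.28, 0], 0.3], [[0, 0, 0], [-0.9, 0.28, 0], 0.3], [[0, 0, 0], [-0.9, 0.28, 0], 0.3], [[0, 0, 0], [-0.6, 0.28, 0], 0.3], [[0, 0, 0], [0, 0, 0], 0.3], [[0, 0, 0], [0, 0, 0], 0.3]])

```text
time_s: 42.18
tcp_pos: [0.5894, -0.1942, 0.1522]
tcp_rot: [-2.245, -2.196, -0.0]
force: [0.6, 0.5, -0.8]
gripper_width: 0.427
gripper_force: 39.7
```

```bash
python3 - <<'E'
from h import *
go(.5924,-.1974,.0285,88.8)
cv2.imwrite("pics/w6.png",read_camera("wrist"))
E
```

```text
pos [ 0.5894 -0.1942  0.1522] th 88.7 tilt [ 0.001 -0.    -1.   ] t 42.175 w 0.427 q6 1.17
turn -0.01 shift [-0.16  0.15  6.19]
```

View pics/w6.png

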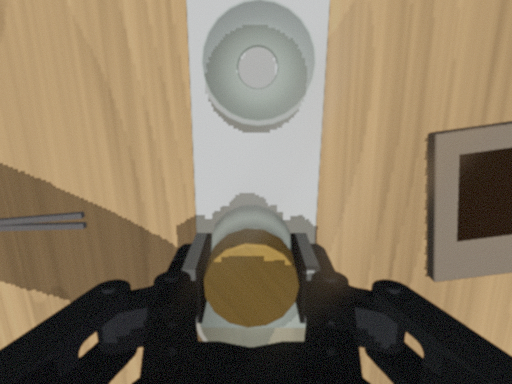

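The wrist view shows the jar held over the tile, with the small bowl ahead at (258,65) and well clear. I'll lower and release it.

drive_tool(series=[[[0, 0, 0], [-0.16, 0.15, 0.6], 0.3], [[0, 0, 0], [0, 0, 0.8], 0.3], [[0, 0, 0], [0, 0, 0.8], 0.3], [[0, 0, 0], [0, 0, 0.8], 0.3], [[0, 0, 0], [0, 0, 0.8], 0.3], [[0, 0, 0], [0, 0, 0.8], 0.3], [[0, 0, 0], [0, 0, 0.7], 0.3], [[0, 0, 0], [0, 0, 0.5], 0.3], [[0, 0, 0], [0, 0, 0.35], 0.3], [[0, 0, 0], [0, 0, 0], 0.3], [[0, 0, 0], [0, 0, 0], 0.3]])

```text
time_s: 43.6
tcp_pos: [0.593, -0.1982, 0.03]
tcp_rot: [2.246, 2.195, 0.001]
force: [-0.1, -0.6, -0.9]
gripper_width: 0.426
gripper_force: 39.7
```

drive_tool(series=[[[0, 0, 0], [0, 0, 0], 0.48], [[0, 0, 0], [0, 0, 0], 0.55], [[0, 0, 0], [0, 0, 0], 0.65], [[0, 0, 0], [0, 0, 0], 0.7], [[0, 0, 0], [0, 0, 0], 0.7], [[0, 0, 0], [0, 0, -0.5], 0.7], [[0, 0, 0], [0, 0, -0.9], 0.7], [[0, 0, 0], [0, 0, -0.9], 0.7], [[0, 0, 0], [0, 0, -0.9], 0.7], [[0, 0, 0], [0, 0, -0.9], 0.7], [[0, 0, 0], [0, 0, -0.9], 0.7], [[0, 0, 0], [0, 0, -0.9], 0.7], [[0, 0, 0], [0, -0.9, 0], 0.7], [[0, 0, 0], [0, -0.9, 0], 0.7], [[0, 0, 0], [0, -0.9, 0], 0.7], [[0, 0, 0], [0, -0.9, 0], 0.7], [[0, 0, 0], [0, -0.9, 0], 0.7], [[0, 0, 0], [0, -0.9, 0], 0.7], [[0, 0, 0], [0, -0.9, 0], 0.7], [[0, 0, 0], [0, -0.9, 0], 0.7]])

```text
time_s: 46.1
tcp_pos: [0.4479, -0.1947, 0.148]
tcp_rot: [2.246, 2.196, 0.0]
force: [-0.7, -0.4, -0.0]
gripper_width: 0.704
gripper_force: 0.0
```

drive_tool(series=[[[0, 0, 0], [0, -0.9, 0], 0.7], [[0, 0, 0], [0, -0.9, 0], 0.7], [[0, 0, 0], [0, -0.9, 0], 0.7], [[0, 0, 0], [0, -0.9, 0], 0.7], [[0, 0, 0], [0, -0.9, 0], 0.7], [[0, 0, 0], [0, 0, 0], 0.7], [[0, 0, 0], [0, 0, 0], 0.7], [[0, 0, 0], [0, 0, 0], 0.7]])

```text
time_s: 47.1
tcp_pos: [0.3591, -0.1928, 0.1475]
tcp_rot: [2.246, 2.196, 0.0]
force: [0.5, -0.9, -0.1]
gripper_width: 0.703
gripper_force: 0.0
```

```bash
python3 - <<'E'
from h import *
s=manip.sense(); print(s["tcp_pos"],s["time_s"])
b=read_camera("top"); cv2.imwrite("top4.png",b)
f=lambda c,w:cv2.resize(b[98:98+90,c:c+w],None,fx=5,fy=5,interpolation=cv2.INTER_CUBIC)
cv2.imwrite("pics/fL.png",f(85,130)); cv2.imwrite("pics/fR.png",f(270,140))
E
```

```text
[ 0.35909408 -0.1927686   0.14748773] 47.1
```

View pics/fL.png

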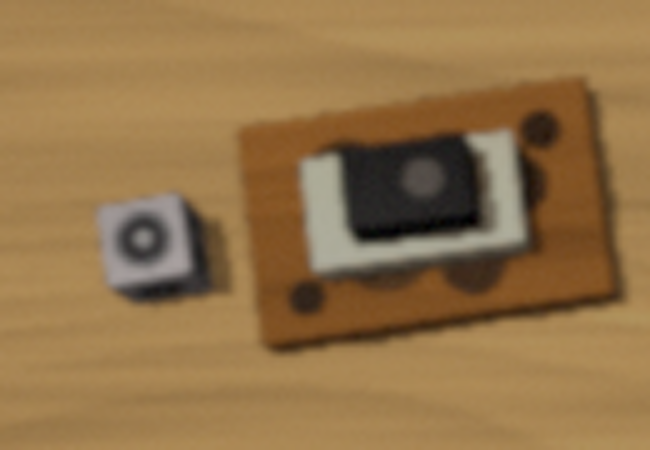

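View pics/fR.png

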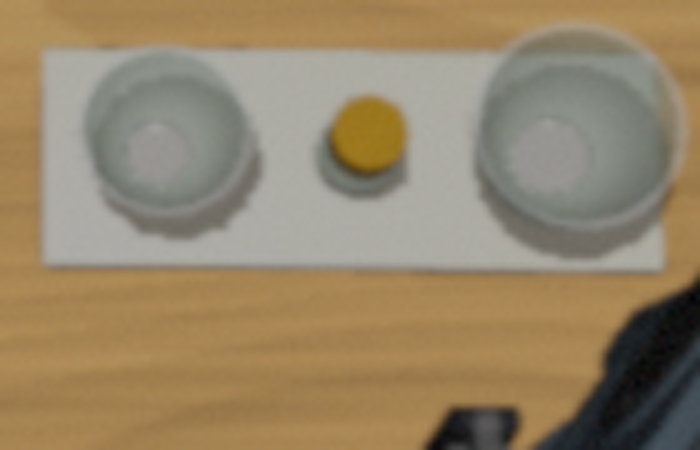

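In the left picture the brick's top is (300,158), (518,128), (530,245) and (315,275), and the charcoal's is (342,150), (468,137), (480,225) and (355,238). The doming block's top there is (97,208), (180,193), (195,278) and (113,290). In the right picture the jar lid is at (368,134), between the bowls, which look undisturbed. I'll check all of this numerically.

```bash
python3 - <<'E'
from h import *
C=lambda P,c:(np.array(P)+.5)/5-.5+[c,98]
B=rect(ray(C([(238,130),(583,79),(613,297),(267,345)],85),.022)); print("board",B)
t=np.radians(B[4]-90); X=np.array([[np.cos(t),np.sin(t)],[-np.sin(t),np.cos(t)]])
for n,P,z in [("brick",[(300,158),(518,128),(530,245),(315,275)],.044),("char",[(342,150),(468,137),(480,225),(355,238)],.072),("dome",[(97,208),(180,193),(195,278),(113,290)],.04)]:
    r=rect(ray(C(P,85),z)); print(n,r,"in board mm",(X@(r[0]-B[0])*1e3).round(1))
T=rect(ray(C([(43,48),(664,53),(664,271),(43,266)],270),.008)); print("tile",T,"jar",ray(C([(368,134)],270),.053)[0]-T[0])
a,b=cv2.imread("top_raw.png"),cv2.imread("top4.png"); g=lambda i:np.float32(cv2.cvtColor(i,cv2.COLOR_BGR2GRAY))
for n,c,w in(("small",286,34),("large",364,44)): print(n,"px shift",cv2.phaseCorrelate(g(a)[100:146,c:c+w],g(b)[100:146,c:c+w]))
E
```

```text
board (array([0.5683, 0.214 ]), np.float64(0.1661), np.float64(0.1081), 'long dir deg', np.float64(97.6))
brick (array([0.5672, 0.2144]), np.float64(0.1019), np.float64(0.0571), 'long dir deg', np.float64(97.3)) in board mm [-1.   0.5]
char (array([0.5658, 0.2111]), np.float64(0.0573), np.float64(0.042), 'long dir deg', np.float64(95.3)) in board mm [-2.9 -2.5]
dome (array([0.5505, 0.3411]), np.float64(0.0389), np.float64(0.0413), 'long dir deg', np.float64(12.1)) in board mm [ -0.8 128.3]
tile (array([ 0.5926, -0.1975]), np.float64(0.3019), np.float64(0.1098), 'long dir deg', np.float64(88.6)) jar [-0.00181355  0.00176693]
small px shift ((0.04593526289137273, -0.01407961722645723), 0.9893543848560916)
large px shift ((0.48350743364226645, 0.015740822801468823), 1.0170839523827588)
```

```bash
python3 -c "
from cell import manip
print(manip.hand_in())"
```

```text
the job is handed in; nothing more can be done
None
```

The job is handed in at about 47 s of robot time; my final top-view measurements put the brick, charcoal, jar and doming block all within tolerance and show the bowls unmoved, though the hand-in returned no verdict.

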